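# Stack the next clutch plates on the splined hub, tabs alternating

### The job

The clutch pack on the yellow stand is built of plates by turns, steel and cork-faced, and one steel plate is already on. Put the loose cork-faced plate on the splined hub next and then the loose steel plate over it, each lying flat on the one below, with each plate's tab pointing the opposite way from the tab of the plate directly beneath it. Then let go.

Things in the scene. Friction and masses are not known exactly. Their poses are not given: they have to be found in the camera images.
- hub: Fixed yellow stand, foot 110x96x24 mm, with a blued steel plate on it (top at 34 mm; fixed). Through it a bright upright hub, 18 mm thick, two splines 8 mm wide, 40 mm over their tips, straight to 56 mm, sloping in above; nose ends at 74 mm. Origin: hub axis, bench level; z up, x along the splines to that plate's tab. Loose plates fit with tab along +x or -x, play about 6 mm and 20 degrees.
- base_tab (a point): Middle of the tab of the steel plate already on the hub: 51 mm from the hub's axis along the hub's +x, 29 mm above the bench. The tab is 24 mm wide and ends 62 mm from the axis. Once stacked on the hub, the cork-faced plate's centre is 41 mm and the loose steel plate's centre 53 mm above the bench.
- lining_center (a point): Centre of the loose cork-faced plate, half-way up: tan faces, dark core, 14 mm thick. Ring 80 (x) by 60 mm (y); grasp its flat sides, 60 mm apart, facing +y and -y, 68 mm long. Tab 24 mm wide, 4 mm thick, 22 mm long at the +x end, to 62 mm from the centre. Opening 58 (x) by 22 mm (y), 32 mm wide over its middle 20 mm. Lies flat, z up. 0.14 kg.
- steel_center (a point): Centre of the loose bare blued steel plate, half-way up: dark blue-grey metal, 10 mm thick. Ring 80 (x) by 60 mm (y); grasp its flat sides, 60 mm apart, facing +y and -y, 68 mm long. Tab 24 mm wide, 10 mm thick, 22 mm long at the +x end, to 62 mm from the centre. Opening 58 (x) by 22 mm (y), 32 mm wide over its middle 20 mm. Lies flat, z up. 0.2 kg.

How it is judged:
On the way:
1. the cork-faced plate lies flat on the hub's first steel plate, its tab opposite to the tab below (z of lining_center in the frame of hub below 0.045 m and horizontal distance between lining_center and hub below 0.015 m and angle between lining_center's own z axis and vertical below 0.17 rad and angle between the x axis of lining_center and the x axis of hub, either way round below 0.5 rad and x of base_tab in the frame of lining_center below -0.02 m), for 0.2 s.
At the end, for the whole second after the job is handed in: Cork-faced plate down on the hub's first steel plate, loose steel plate down on it: centres within 15 mm of the hub's axis, at most 4 mm above fully down, tilt under 10 degrees. Cork plate's tab opposite to the first plate's tab, steel plate's tab the same way as it, within 28 degrees (all of step 1 and z of steel_center in the frame of hub below 0.057 m and horizontal distance between steel_center and hub below 0.015 m and angle between steel_center's own z axis and vertical below 0.17 rad and angle between the x axis of steel_center and the x axis of hub, either way round below 0.5 rad and x of base_tab in the frame of steel_center above 0.02 m); the robot touches nothing.
It also fails if it takes over 51 s, if anything falls off the work surface, if the arm or the gripper's body presses on something with over 40 N, if the wrist force passes 120 N, or if a joint passes its speed limit or range.

### The arm

A 6-joint arm with a two-finger parallel gripper is mounted at the origin on a cart in front of the work surface, level with it; the furniture and walls round the work are solid. World frame = base frame: x ahead of the robot, y to its left, z up, the work surface at z = 0. Lengths are in m, angles in rad, forces in N, time in s.
With the tool pointing down it reaches from about 0.225 to 0.725 m from the base axis. Payload 3.1 kg.
Tool frame: the origin (TCP) lies at the centre of the arm's flange, where the gripper is bolted on; the fingertips stand 173 mm ahead of it and the grasp point (between the pads) lies 155 mm ahead of it; z points along the fingers, x is the direction in which the jaws open and shut, and the axes are right-handed (so a half turn about z gives the same grasp; the last joint's range is limited). The gripper opens to 85 mm and grips with 20 to 120 N. Pads are 22 mm wide; open, the fingers measure 114 mm over their backs; the gripper's body (76 mm by 85 mm) begins 54 mm behind the grasp point. The pads swing forward as they close: fully open they stand 13 mm farther back than shut.
Start: joints at [-1.406, 0.048, 0.099, 1.622, 0, 1.443], TCP at [0.152, -0.503, 0.405] pointing down, gripper open.
Joint ranges: [-2.91, 2.91], [-0.99, 1.94], [-1.21, 1.42], [-2.12, 2.29], [-1.49, 1.47], [-3.14, 3.14]. Speed limits (rad/s): [2.79, 2.79, 3.14, 3.14, 3.14, 3.14].

### API

Orientations are given as a 3x3 rotation matrix whose columns are the frame's x, y, z axes.
In Python, from workcell import ctrl gives the robot as it stands.
- The arm moves only by the tool arm_command, never from a script. Its argument "motion" is one flat list of numbers, 7 for each row, row after row: the shift along the world's x, y, z in mm, then the turn, a rotation vector about the world's x, y, z in rad, then the opening, from -1 (shut) to 1 (fully open). In form: [tx, ty, tz, ax, ay, az, jaw, tx, ty, tz, ax, ay, az, jaw, ...]. A call has 1 to 20 rows; each row is the pose to reach, as a shift and turn from the pose measured when the call began; what a row does not reach only later rows make up. A row lasts 1/10 s, in which the tool goes at most 50 mm and 8.59 degrees, less where a joint would pass 70% of its speed; a pose out of reach is approached as far as the arm can. A call with a gripper value outside its range is refused whole. The fingers move at their own pace and stop on an object; "force" is the grip in N (left out, the last holds). Time passes only in rows, so rows that repeat a pose let the fingers close. It gives the time, the measured TCP pose, the force and the opening at its end, in the units of the state.
- ctrl.state(): the state, without advancing time (a new reading comes with each control period).
- ctrl.camera(name): name is "scene" or "top"; returns a dict with "color" (420x560x3 uint8, red, green, blue), "intrinsics" (3x3 intrinsics, pixels), "xyz" and "rotation" of the camera in the world. Camera axes: x right, y down, z forward; pixel columns grow to the right and rows downward; lengths in m; the calibration is good to about 2 mm. A picture is of the moment at which its call begins. There is no depth.
- ctrl.sign_off(): hands the job in, once; it reports no verdict.
The state is a dict: "time": time; "q": joint angles; "joint_velocities": joint speeds; "joint_efforts": joint torques, N m; "ee_pos": TCP position; "ee_rot": TCP orientation; "ft_force": force on the tool from outside, world axes, zero at the start; "moment": the same for the moment, N m; "finger_gap": finger opening in m.
Only numpy, scipy, OpenCV 4.12 (cv2) and the standard library are available. Lean on these libraries where they do the work, as an engineer would, in place of code of your own. Each camera call takes 0.05 s, during which the arm holds its last target. There are 200 camera calls.

## Working session

There is one attempt and no reset: what is moved stays moved. The work goes in short steps, Python scripts to look and compute and a tool call to move; the robot and the scene stay as the last step left them, time stands still between calls to the robot, and variables do not carry over. Pictures are saved under pics/ and viewed, about 8 in all and at most 12, crops included, and the job is handed in when it is done.

Besides the shell and the picture viewer there is one more tool, called after "Call:" as name(argument=value, ...), one argument or row to a line, values as JSON. arm_command: Moves the arm, as the interface text tells. Its arguments: {"type":"object","properties":{"motion":{"type":"array"},"force":{"type":"number"}},"required":["motion"]}

```bash
mkdir -p pics; python3 - <<'E'
from workcell import ctrl
import cv2,numpy as np
for n in ("top","scene"):
    c=ctrl.camera(n); cv2.imwrite(f"pics/{n}0.png",c["color"][:,:,::-1]); print(n,c["intrinsics"].tolist(),c["xyz"],np.round(c["rotation"],4).tolist())
s=ctrl.state();print(s["time"],s["ee_pos"],np.round(s["ee_rot"],3).tolist(),s["finger_gap"])
E
```

```text
top [[420.83638515547426, 0.0, 275.7932417047271], [0.0, 420.83638515547426, 209.08579105536725], [0.0, 0.0, 1.0]] [ 0.39344872 -0.17758979  0.88888288] [[0.0099, -0.9849, 0.1729], [-0.9999, -0.0116, -0.009], [0.0109, -0.1728, -0.9849]]
scene [[387.51183012329705, 0.0, 294.0385631188445], [0.0, 387.51183012329705, 211.47575655848019], [0.0, 0.0, 1.0]] [ 0.2800163  -0.65417981  0.70523966] [[0.8617, -0.3882, 0.3269], [-0.5072, -0.6801, 0.5294], [0.0168, -0.6219, -0.7829]]
0.1 [ 0.15148188 -0.50247767  0.40360592] [[0.289, -0.957, -0.0], [-0.957, -0.289, 0.002], [-0.002, -0.0, -1.0]] 0.08550865330932216
```

View pics/top0.png

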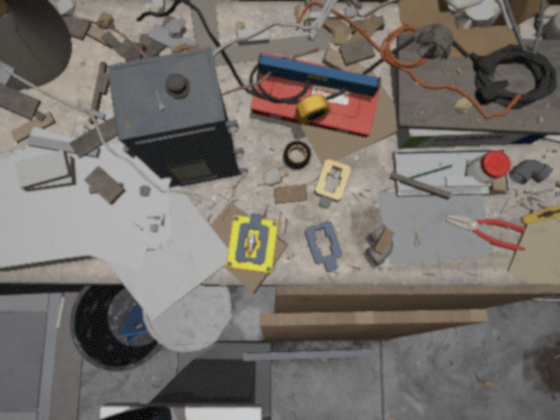

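View pics/scene0.png

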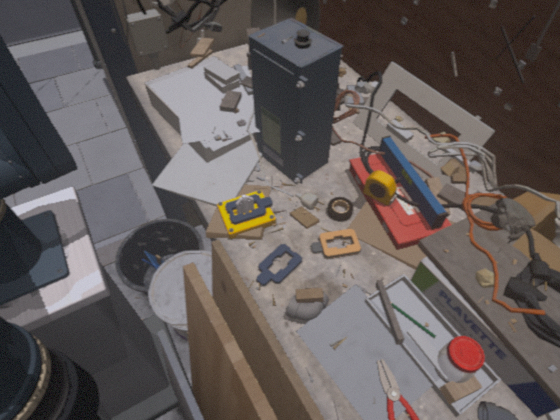

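The top view shows the yellow hub at about (252,243) with its tab up, near (257,218). The cork plate is at (333,180) with its tab down, and the steel plate at (323,243) with its tab down at (329,265). The tall dark box stands beyond and to the left of the hub. Next I'll measure by segmentation.

```bash
cat > h.py <<'E'
import cv2,numpy as np
from workcell import ctrl
def ray(c,uv,z):
    d=np.asarray(c["rotation"])@np.linalg.inv(c["intrinsics"])@np.array([uv[0],uv[1],1.]);p=np.asarray(c["xyz"])
    return p+d*(z-p[2])/d[2]
def proj(c,p):
    q=np.asarray(c["intrinsics"])@(np.asarray(c["rotation"]).T@(np.asarray(p)-c["xyz"]));return q[:2]/q[2]
def masks(rgb):
    h,s,v=cv2.split(cv2.cvtColor(rgb,cv2.COLOR_RGB2HSV))
    f=lambda m:m.astype(np.uint8)*255
    return dict(yellow=f((h>24)&(h<34)&(s>190)&(v>120)),cork=f((h>10)&(h<27)&(s>80)&(v>170)),blue=f((h>100)&(h<125)&(s>50)&(v>45)&(v<150)))
E
python3 - <<'E'
from h import *
for n,(x0,y0,x1,y1) in (("top",(215,150,365,280)),("scene",(205,180,370,295))):
    c=ctrl.camera(n);im=c["color"];hsv=cv2.cvtColor(im,cv2.COLOR_RGB2HSV)
    cr=cv2.resize(im[y0:y1,x0:x1],None,fx=4.8,fy=4.5,interpolation=cv2.INTER_CUBIC) if 0 else cv2.resize(im[y0:y1,x0:x1],None,fx=4,fy=4,interpolation=cv2.INTER_CUBIC)
    cv2.imwrite(f"pics/{n}_crop.png",cr[:,:,::-1])
    for k,m in masks(im).items():
        w=np.zeros_like(m);w[y0:y1,x0:x1]=m[y0:y1,x0:x1]
        cs,_=cv2.findContours(w,cv2.RETR_EXTERNAL,cv2.CHAIN_APPROX_NONE)
        for q in cs:
            if cv2.contourArea(q)<120: continue
            r=cv2.minAreaRect(q);z=dict(yellow=.024,cork=.014,blue=.010)[k]
            P=np.array([ray(c,p,z)[:2] for p in q[:,0]])
            R=cv2.minAreaRect((P*1000).astype(np.float32)) 
            print(n,k,np.round(r[0],1),cv2.contourArea(q),"mm",np.round(R[0],1),np.round(R[1],1),round(R[2],1), np.round(cv2.boxPoints(R)).tolist())
E
```

```text
scene yellow [245.7 210.8] 259.0 mm [ 471.3 -136.8] [ 88.3 103.6] 84.0 [[415.0, -175.0], [518.0, -186.0], [527.0, -98.0], [424.0, -87.0]]
scene cork [339.7 241.5] 741.0 mm [ 612.6 -306. ] [58.  77.8] 71.2 [[566.0, -321.0], [640.0, -346.0], [659.0, -291.0], [585.0, -266.0]]
scene cork [246.1 210.8] 411.5 mm [ 474.3 -129.7] [ 95.4 109.5] 83.2 [[414.0, -171.0], [523.0, -184.0], [534.0, -89.0], [426.0, -76.0]]
scene blue [276.3 265.8] 843.5 mm [ 466.4 -288.7] [97.8 56.1] 18.9 [[411.0, -278.0], [429.0, -331.0], [522.0, -299.0], [504.0, -246.0]]
```

View pics/top_crop.png

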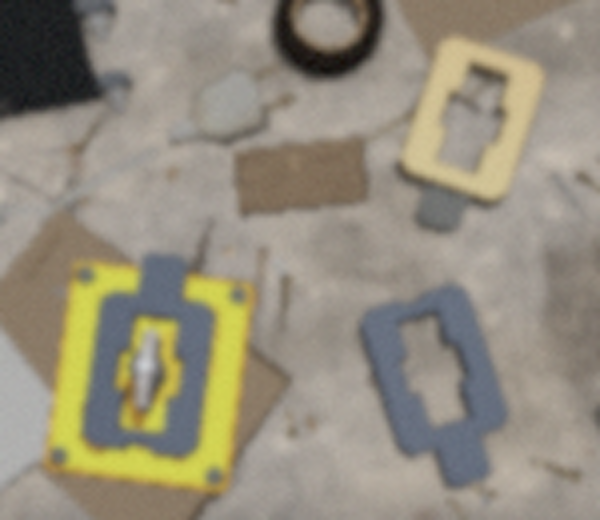

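The crop shows the stand with its tab up, the cork ring with corners at about (445,37), (545,65), (508,200) and (402,168) and its dark tab down, and the steel plate with its tab at the lower right (462,465). The top picture's colours are paler, so I'll loosen the masks.

```bash
python3 - <<'E'
from h import *
c=ctrl.camera("top");im=c["color"];hsv=cv2.cvtColor(im,cv2.COLOR_RGB2HSV)
for p in((70//4+215,370//4+150),(106//4+215,380//4+150),(425//4+215,110//4+150),(380//4+215,350//4+150),(300//4+215,400//4+150)):print(p,hsv[p[1],p[0]])
h,s,v=[a.astype(int) for a in cv2.split(hsv)]
M=dict(yellow=(h>22)&(h<34)&(s>150),cork=(h>15)&(h<30)&(s>60)&(s<150)&(v>170),blue=(h>98)&(h<130)&(s>45)&(v>50)&(v<160))
H={}
for k,m in M.items():
    w=np.zeros(m.shape,np.uint8);w[150:280,215:365]=m[150:280,215:365]
    cs,_=cv2.findContours(w,cv2.RETR_EXTERNAL,cv2.CHAIN_APPROX_NONE)
    for q in cs:
        if cv2.contourArea(q)<150: continue
        z=dict(yellow=.024,cork=.014,blue=.010)[k]
        if k=="blue" and q[:,0,0].mean()<285: z=.034
        P=np.array([ray(c,p,z)[:2]*1000 for p in q[:,0]],np.float32);R=cv2.minAreaRect(P)
        print(k,np.round(R[0],1),np.round(R[1],1),round(R[2],1),np.round(cv2.boxPoints(R)).tolist(),"hull-centroid",np.round(np.mean(cv2.convexHull(P)[:,0],0)), "far pt",P[np.argmax(np.hypot(*(P-R[0]).T))])
E
```

```text
(232, 242) [ 30 157 208]
(241, 245) [107  49 120]
(321, 177) [ 22  71 205]
(310, 237) [110  47 131]
(290, 250) [ 14  24 161]
yellow [ 472.2 -137.4] [ 91.6 105.5] 83.5 [[415.0, -177.0], [519.0, -189.0], [530.0, -98.0], [425.0, -86.0]] hull-centroid [ 473. -141.] far pt [424.57486  -97.536354]
cork [ 614.7 -307.1] [59.1 78.9] 71.0 [[568.0, -322.0], [642.0, -348.0], [662.0, -292.0], [587.0, -266.0]] hull-centroid [ 616. -305.] far pt [ 643.0989  -342.30194]
blue [ 471.8 -300.4] [96.5 33.3] 6.6 [[422.0, -289.0], [426.0, -322.0], [522.0, -311.0], [518.0, -278.0]] hull-centroid [ 468. -299.] far pt [ 423.03308 -297.0751 ]
blue [ 484.7 -138.4] [51.3 93.9] 83.1 [[435.0, -158.0], [528.0, -170.0], [534.0, -119.0], [441.0, -107.0]] hull-centroid [ 485. -143.] far pt [ 436.81595 -156.58713]
```

Call:
arm_command(
  motion=[230, 98, 0, 0, 0, 1.2, 1, 230, 98, 0, 0, 0, 1.2, 1, 230, 98, 0, 0, 0, 1.2, 1, 230, 98, 0, 0, 0, 1.2, 1, 230, 98, 0, 0, 0, 1.2, 1, 230, 98, 0, 0, 0, 1.2, 1, 462, 196, -130, 0, 0, 2.513, 1, 462, 196, -130, 0, 0, 2.513, 1, 462, 196, -130, 0, 0, 2.513, 1, 462, 196, -130, 0, 0, 2.513, 1, 462, 196, -130, 0, 0, 2.513, 1, 462, 196, -130, 0, 0, 2.513, 1, 462, 196, -130, 0, 0, 2.513, 1, 462, 196, -130, 0, 0, 2.513, 1, 462, 196, -130, 0, 0, 2.513, 1, 462, 196, -130, 0, 0, 2.513, 1, 462, 196, -130, 0, 0, 2.513, 1, 462, 196, -130, 0, 0, 2.513, 1, 462, 196, -130, 0, 0, 2.513, 1, 462, 196, -130, 0, 0, 2.513, 1],
  force=40,
)

```text
time: 2.25
ee_pos: [0.6135, -0.3066, 0.274]
ee_rot: [[0.331, 0.944, -0.001], [0.944, -0.331, -0.001], [-0.001, -0.0, -1.0]]
ft_force: [0.4, 0.3, -0.4]
finger_gap: 0.0854
```

Now descend to TCP z ≈ 0.176, then 0.174.

Call:
arm_command(
  motion=[0, 0, -40, 0, 0, 0, 1, 0, 0, -75, 0, 0, 0, 1, 0, 0, -90, 0, 0, 0, 1, 0, 0, -96, 0, 0, 0, 1, 0, 0, -98, 0, 0, 0, 1, 0, 0, -98, 0, 0, 0, 1],
)

```text
time: 2.85
ee_pos: [0.6142, -0.307, 0.1777]
ee_rot: [[0.331, 0.944, 0.002], [0.944, -0.331, -0.002], [-0.002, 0.002, -1.0]]
ft_force: [-0.1, -0.3, 0.6]
finger_gap: 0.0856
```

```bash
python3 - <<'E'
from h import *
a=[]
for n,(x0,y0,x1,y1) in (("top",(285,130,385,230)),("scene",(290,170,390,270))):
    c=ctrl.camera(n);a.append(cv2.resize(c["color"][y0:y1,x0:x1],(400,400),interpolation=cv2.INTER_CUBIC))
cv2.imwrite("pics/g1.png",np.hstack(a)[:,:,::-1])
E
```

```text
(no output)
```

View pics/g1.png

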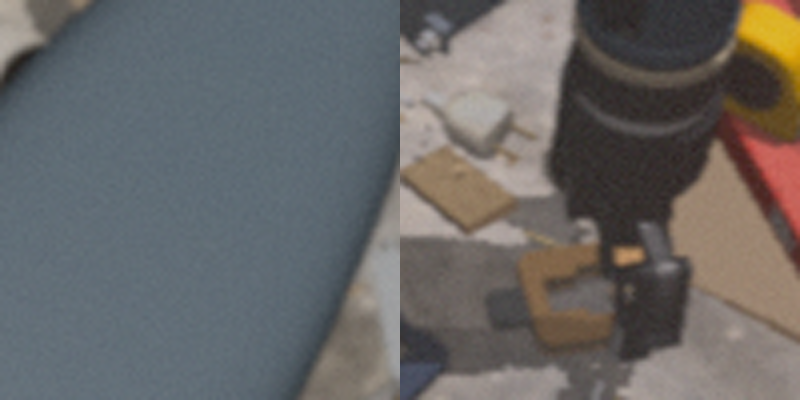

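The scene crop shows the fingers either side of the cork ring (the near finger at (650,300)); the arm hides it from the top camera. I'll go a little lower and close gently, watching the force.

Call:
arm_command(
  motion=[0, 0, -4, 0, 0, 0, 0.6, 0, 0, -5, 0, 0, 0, 0.5, 0, 0, -5, 0, 0, 0, 0.5],
)

```text
time: 3.25
ee_pos: [0.6145, -0.3072, 0.1737]
ee_rot: [[0.331, 0.944, 0.003], [0.944, -0.331, -0.003], [-0.002, 0.004, -1.0]]
ft_force: [0.5, 0.1, -0.3]
finger_gap: 0.0634
```

Call:
arm_command(
  motion=[0, 0, 0, 0, 0, 0, -1, 0, 0, 0, 0, 0, 0, -1, 0, 0, 0, 0, 0, 0, -1, 0, 0, 0, 0, 0, 0, -1, 0, 0, 0, 0, 0, 0, -1, 0, 0, 0, 0, 0, 0, -1, 0, 0, 0, 0, 0, 0, -1],
)

```text
time: 3.95
ee_pos: [0.6146, -0.3073, 0.174]
ee_rot: [[0.331, 0.944, 0.004], [0.944, -0.331, -0.004], [-0.002, 0.005, -1.0]]
ft_force: [0.2, -0.3, 3.8]
finger_gap: 0.0588
```

Gripped. Lift.

Call:
arm_command(
  motion=[0, 0, 20, 0, 0, 0, -1, 0, 0, 50, 0, 0, 0, -1, 0, 0, 90, 0, 0, 0, -1, 0, 0, 110, 0, 0, 0, -1, 0, 0, 110, 0, 0, 0, -1, 0, 0, 110, 0, 0, 0, -1],
  force=60,
)

```text
time: 4.55
ee_pos: [0.6144, -0.3072, 0.2829]
ee_rot: [[0.331, 0.944, 0.002], [0.944, -0.331, -0.003], [-0.002, 0.003, -1.0]]
ft_force: [0.3, -0.5, -2.0]
finger_gap: 0.0583
```

```bash
python3 - <<'E'
from h import *
s=ctrl.state();print(s["ee_pos"],s["finger_gap"],s["ft_force"])
c=ctrl.camera("scene");im=c["color"]
cv2.imwrite("pics/l1.png",cv2.resize(im[130:280,280:430],(600,600),interpolation=cv2.INTER_CUBIC)[:,:,::-1])
E
```

```text
[ 0.61441616 -0.30717609  0.2828968 ] 0.058316605433237835 [ 0.25906621 -0.466441   -1.95892892]
```

View pics/l1.png

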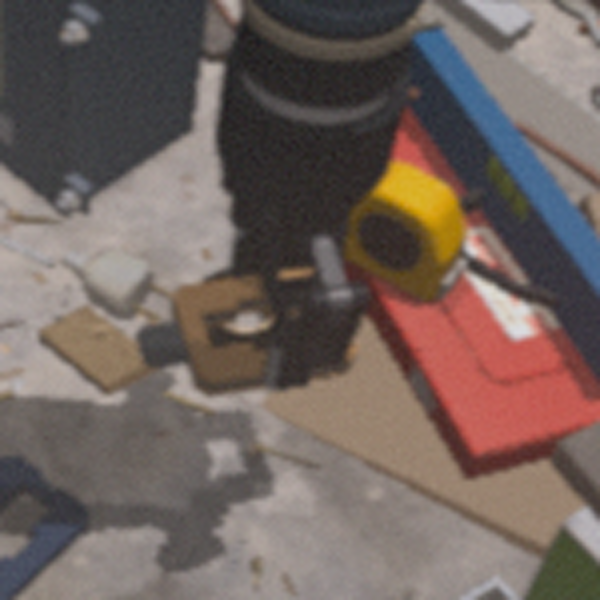

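The plate is held level, with its tab at the left (160,340). Move above the hub by way of lower x.

Call:
arm_command(
  motion=[-48, 16, 0, 0, 0, 0.1, -1, -96, 32, 0, 0, 0, 0.215, -1, -143, 60, 0, 0, 0, 0.215, -1, -143, 105, 0, 0, 0, 0.215, -1, -143, 145, 0, 0, 0, 0.215, -1, -143, 165, 0, 0, 0, 0.215, -1, -143, 170, 0, 0, 0, 0.215, -1, -143, 170, 0, 0, 0, 0.215, -1, -143, 170, -10, 0, 0, 0.215, -1, -143, 170, -15, 0, 0, 0.215, -1, -143, 170, -15, 0, 0, 0.215, -1],
)

```text
time: 5.7
ee_pos: [0.4704, -0.1376, 0.2644]
ee_rot: [[0.124, 0.992, -0.003], [0.992, -0.124, -0.0], [-0.001, -0.003, -1.0]]
ft_force: [0.2, 0.1, -1.4]
finger_gap: 0.0577
```

```bash
python3 - <<'E'
from h import *
s=ctrl.state();p=s["ee_pos"];print(p,s["finger_gap"],np.round(s["ee_rot"],3).tolist())
c=ctrl.camera("scene");im=c["color"]
for a in((.4715,-.137,.074),(.4715,-.137,.056)):print("nose",proj(c,a),(proj(c,a)-[185,140])*4)
# expected plate corners (top face), if plate centred on the TCP
b=p[2]-.174
X=np.array([-np.cos(-.115),-np.sin(-.115)]);Y=np.array([-X[1],X[0]])
for u,v in((.062,.012),(.062,-.012),(.04,-.03),(.029,.011),(.029,-.011),(-.029,.011),(-.029,-.011)):
    q=np.r_[p[:2]+u*X+v*Y,b+(.009 if u>.05 else .014)];print(u,v,np.round((proj(c,q)-[185,140])*4))
cv2.imwrite("pics/h1.png",cv2.resize(im[140:280,185:335],(600,560),interpolation=cv2.INTER_CUBIC)[:,:,::-1])
E
```

```text
[ 0.47042532 -0.13755409  0.2643736 ] 0.05771019830623747 [[0.124, 0.992, -0.003], [0.992, -0.124, -0.0], [-0.001, -0.003, -1.0]]
nose [243.68450384 195.85776151] [234.73801538 223.43104606]
nose [244.3857103 201.2542443] [237.54284119 245.0169772 ]
0.062 0.012 [121. 245.]
0.062 -0.012 [108. 212.]
0.04 -0.03 [137. 170.]
0.029 0.011 [182. 218.]
0.029 -0.011 [168. 188.]
-0.029 0.011 [288. 185.]
-0.029 -0.011 [274. 157.]
```

View pics/h1.png

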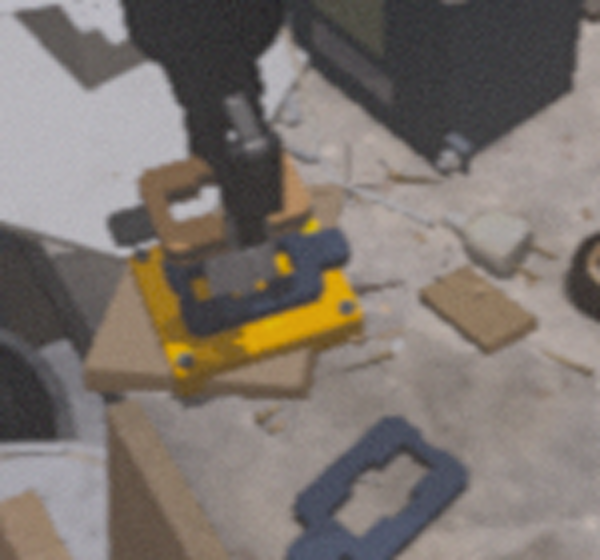

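The tab corners at about (110,210) and (122,246) match the prediction to within a millimetre or so. I'll lower in stages, watching the force.

Call:
arm_command(
  motion=[1, 0, -10, 0, 0, 0, -1, 1, 0, -20, 0, 0, 0, -1, 1, 0, -25, 0, 0, 0, -1, 1, 0, -30, 0, 0, 0, -1, 1, 0, -35, 0, 0, 0, -1, 1, 0, -40, 0, 0, 0, -1, 1, 0, -40, 0, 0, 0, -1],
)

```text
time: 6.45
ee_pos: [0.4713, -0.1373, 0.2242]
ee_rot: [[0.124, 0.992, -0.003], [0.992, -0.124, -0.0], [-0.0, -0.003, -1.0]]
ft_force: [0.1, -0.7, -0.8]
finger_gap: 0.0583
```

Call:
arm_command(
  motion=[0, 0, -5, 0, 0, 0, -1, 0, 0, -10, 0, 0, 0, -1, 0, 0, -14, 0, 0, 0, -1, 0, 0, -15, 0, 0, 0, -1, 0, 0, -15, 0, 0, 0, -1],
)

```text
time: 6.95
ee_pos: [0.4712, -0.1373, 0.2089]
ee_rot: [[0.123, 0.992, -0.004], [0.992, -0.123, 0.0], [-0.0, -0.004, -1.0]]
ft_force: [-0.0, 0.2, -0.9]
finger_gap: 0.0578
```

Call:
arm_command(
  motion=[0, 0, -1, 0, 0, 0, -1, 0, 0, -1, 0, 0, 0, 0.6, 0, 0, -1, 0, 0, 0, 1, 0, 0, -1, 0, 0, 0, 1, 0, 0, -1, 0, 0, 0, 1, 0, 0, -1, 0, 0, 0, 1, 0, 0, 20, 0, 0, 0, 1, 0, 0, 60, 0, 0, 0, 1, 0, 0, 100, 0, 0, 0, 1, 0, 0, 100, 0, 0, 0, 1],
)

```text
time: 7.95
ee_pos: [0.4732, -0.1382, 0.3159]
ee_rot: [[0.123, 0.992, 0.008], [0.992, -0.123, -0.005], [-0.004, 0.008, -1.0]]
ft_force: [1.1, 0.1, 0.4]
finger_gap: 0.0855
```

```bash
python3 - <<'E'
from h import *
t=ctrl.camera("top");c=ctrl.camera("scene")
X=np.array([-.946,-.324]);Y=np.array([.324,-.946]);C=np.array([.4768,-.2851])
out=[]
for k,(x0,y0) in ((t,(275,190)),(c,(205,170))):
    im=cv2.resize(k["color"][y0:y0+120,x0:x0+100],(500,600),interpolation=cv2.INTER_CUBIC)[:,:,::-1].copy() if 0 else cv2.resize(k["color"][y0:y0+130,x0:x0+100],(400,520),interpolation=cv2.INTER_CUBIC)[:,:,::-1].copy()
    for u,v in((.062,.012),(.062,-.012),(.04,.03),(.04,-.03),(-.04,.03),(-.04,-.03)):
        p=(proj(k,np.r_[C+u*X+v*Y,.01])-[x0,y0])*4; cv2.circle(im,tuple(int(a) for a in p),3,(0,0,255),-1)
    out.append(im)
    h,s,v=[a.astype(int) for a in cv2.split(cv2.cvtColor(k["color"],cv2.COLOR_RGB2HSV))]
    m=((h>95)&(h<130)&(s>40)&(v>50)&(v<160)).astype(np.uint8)*255
    m=cv2.morphologyEx(m,cv2.MORPH_CLOSE,np.ones((3,3)))
    for q in cv2.findContours(m,cv2.RETR_EXTERNAL,cv2.CHAIN_APPROX_NONE)[0]:
        P=np.array([ray(k,p,.01)[:2]*1000 for p in q[:,0]],np.float32)
        if cv2.contourArea(q)>300 and np.hypot(*(P.mean(0)-C*1000))<40:
            R=cv2.minAreaRect(P);print(np.round(R[0],1),np.round(R[1],1),R[2])
cv2.imwrite("pics/m2.png",np.hstack(out))
E
```

```text
[ 468.4 -287.8] [94.3 54.9] 17.77452278137207
[ 466.4 -289.2] [99.1 57.5] 17.577190399169922
```

View pics/m2.png

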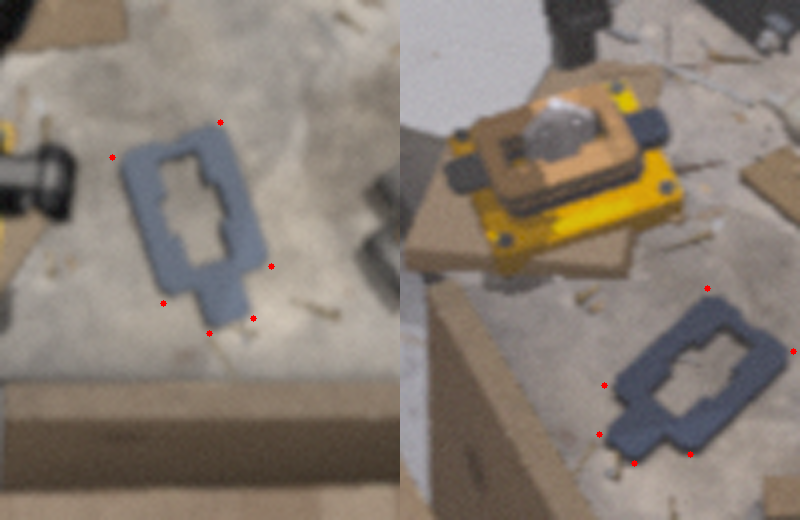

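The cork plate lies flat on the hub with its tab opposite the base tab (left at (470,170), base tab at right). The projected steel outline fits within about 2 mm. Move over the steel plate and turn.

Call:
arm_command(
  motion=[4, -70, 0, 0, 0, -1.3, 1, 4, -100, 0, 0, 0, -1.3, 1, 4, -147, 0, 0, 0, -1.3, 1, 4, -147, 0, 0, 0, -1.3, 1, 4, -147, 0, 0, 0, -1.3, 1, 4, -147, 0, 0, 0, -1.3, 1, 4, -147, 0, 0, 0, -1.3, 1, 4, -147, 0, 0, 0, -1.3, 1, 4, -147, 0, 0, 0, -2.7, 1, 4, -147, 0, 0, 0, -2.7, 1, 4, -147, -45, 0, 0, -2.7, 1, 4, -147, -45, 0, 0, -2.7, 1, 4, -147, -45, 0, 0, -2.7, 1, 4, -147, -45, 0, 0, -2.7, 1, 4, -147, -45, 0, 0, -2.7, 1, 4, -147, -45, 0, 0, -2.7, 1, 4, -147, -45, 0, 0, -2.7, 1, 4, -147, -45, 0, 0, -2.7, 1, 4, -147, -45, 0, 0, -2.7, 1, 4, -147, -45, 0, 0, -2.7, 1],
  force=40,
)

```text
time: 10.05
ee_pos: [0.4753, -0.2842, 0.264]
ee_rot: [[0.315, -0.949, -0.003], [-0.949, -0.315, 0.003], [-0.004, 0.001, -1.0]]
ft_force: [-0.6, 0.0, 0.8]
finger_gap: 0.0851
```

Call:
arm_command(
  motion=[2, -1, -40, 0, 0, 0, 1, 2, -1, -70, 0, 0, 0, 1, 2, -1, -84, 0, 0, 0, 1, 2, -1, -88, 0, 0, 0, 0.6, 2, -1, -91, 0, 0, 0, 0.5, 2, -1, -91, 0, 0, 0, 0.5, 2, -1, -91, 0, 0, 0, 0.5],
)

```text
time: 10.75
ee_pos: [0.478, -0.2858, 0.1747]
ee_rot: [[0.316, -0.949, -0.0], [-0.949, -0.316, 0.001], [-0.001, -0.0, -1.0]]
ft_force: [-0.0, -1.4, 0.4]
finger_gap: 0.0643
```

Call:
arm_command(
  motion=[0, 0, 0, 0, 0, 0, -1, 0, 0, 0, 0, 0, 0, -1, 0, 0, 0, 0, 0, 0, -1, 0, 0, 0, 0, 0, 0, -1, 0, 0, 0, 0, 0, 0, -1, 0, 0, 0, 0, 0, 0, -1],
)

```text
time: 11.35
ee_pos: [0.4785, -0.2861, 0.1756]
ee_rot: [[0.316, -0.949, 0.002], [-0.949, -0.316, -0.0], [0.001, -0.001, -1.0]]
ft_force: [0.2, -0.7, 4.2]
finger_gap: 0.0579
```

Call:
arm_command(
  motion=[0, 0, 20, 0, 0, 0, -1, 0, 0, 50, 0, 0, 0, -1, 0, 0, 90, 0, 0, 0, -1, 0, 0, 110, 0, 0, 0, -1, 0, 0, 110, 0, 0, 0, -1, 0, 0, 110, 0, 0, 0.12, -1, 0, 0, 110, 0, 0, 0.26, -1, 0, 0, 110, 0, 0, 0.4, -1, 0, 0, 110, 0, 0, 0.54, -1, 0, 0, 110, 0, 0, 0.68, -1, 0, 0, 110, 0, 0, 0.82, -1, 0, 0, 110, 0, 0, 0.96, -1, 0, 0, 110, 0, 0, 1.1, -1, 0, 0, 110, 0, 0, 1.24, -1, 0, 0, 110, 0, 0, 1.35, -1, 0, 0, 110, 0, 0, 1.35, -1],
  force=70,
)

```text
time: 12.95
ee_pos: [0.4777, -0.2855, 0.2823]
ee_rot: [[0.995, 0.1, -0.004], [0.1, -0.995, 0.005], [-0.003, -0.005, -1.0]]
ft_force: [0.3, 0.5, -2.7]
finger_gap: 0.0566
```

Call:
arm_command(
  motion=[0, 10, 0, 0, 0, 0.12, -1, 0, 30, 0, 0, 0, 0.26, -1, 0, 50, 0, 0, 0, 0.4, -1, 0, 70, 0, 0, 0, 0.54, -1, 0, 90, 0, 0, 0, 0.68, -1, -3, 110, 0, 0, 0, 0.82, -1, -5, 130, 0, 0, 0, 0.96, -1, -7, 140, 0, 0, 0, 1.1, -1, -7, 149, 0, 0, 0, 1.24, -1, -7, 149, 0, 0, 0, 1.35, -1, -7, 149, 0, 0, 0, 1.35, -1, -7, 149, 0, 0, 0, 1.35, -1],
)

```text
time: 14.15
ee_pos: [0.4703, -0.1363, 0.2811]
ee_rot: [[0.124, 0.992, -0.008], [0.992, -0.124, -0.002], [-0.003, -0.007, -1.0]]
ft_force: [0.2, -0.2, -1.5]
finger_gap: 0.0566
```

```bash
python3 - <<'E'
from h import *
s=ctrl.state();p=s["ee_pos"];print(s["time"],p,s["finger_gap"],np.round(s["ee_rot"],3).tolist())
c=ctrl.camera("scene");im=cv2.resize(c["color"][130:270,185:335],(600,560),interpolation=cv2.INTER_CUBIC)[:,:,::-1].copy()
b=p[2]-.1755;a=np.arctan2(s["ee_rot"][1][0],s["ee_rot"][0][0])-np.pi/2
X=np.array([np.cos(a),np.sin(a)]);Y=np.array([-X[1],X[0]])
for u,v in((.062,.012),(.062,-.012),(.04,-.03),(.04,.03),(-.04,.03),(-.04,-.03),(-.029,-.011),(-.029,.011)):
    q=(proj(c,np.r_[p[:2]+u*X+v*Y,b+.01])-[185,130])*4;cv2.circle(im,tuple(int(t) for t in q),3,(0,0,255),-1)
cv2.imwrite("pics/h2.png",im)
E
```

```text
14.15 [ 0.470261   -0.13634199  0.2811054 ] 0.05656141098229522 [[0.124, 0.992, -0.008], [0.992, -0.124, -0.002], [-0.003, -0.007, -1.0]]
```

View pics/h2.png

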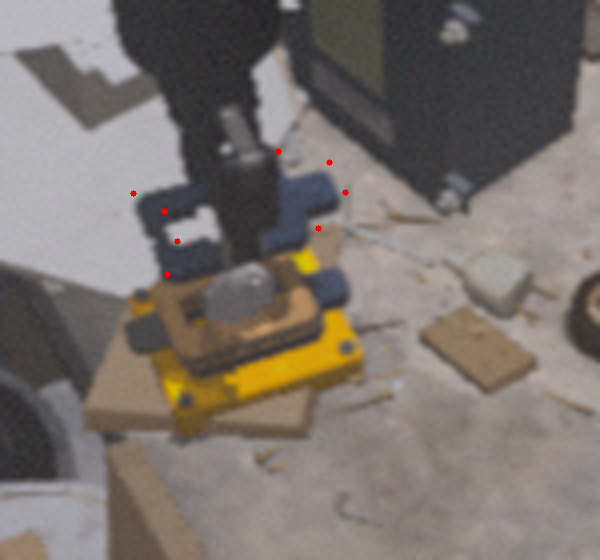

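The held plate's tab points along the base tab and the outline fits. The tab end sags by only about 3°. Lower in stages.

Call:
arm_command(
  motion=[1, -1, -10, 0, 0, 0, -1, 1, -1, -20, 0, 0, 0, -1, 1, -1, -26, 0, 0, 0, -1, 1, -1, -32, 0, 0, 0, -1, 1, -1, -38, 0, 0, 0, -1, 1, -1, -42, 0, 0, 0, -1, 1, -1, -42, 0, 0, 0, -1],
)

```text
time: 14.9
ee_pos: [0.4711, -0.1373, 0.2386]
ee_rot: [[0.124, 0.992, -0.008], [0.992, -0.124, -0.002], [-0.003, -0.008, -1.0]]
ft_force: [0.0, 0.7, -1.9]
finger_gap: 0.0565
```

Call:
arm_command(
  motion=[0, 0, -4, 0, 0, 0, -1, 0, 0, -8, 0, 0, 0, -1, 0, 0, -11, 0, 0, 0, -1, 0, 0, -13, 0, 0, 0, -1, 0, 0, -13, 0, 0, 0, -1],
)

```text
time: 15.4
ee_pos: [0.4709, -0.1372, 0.2252]
ee_rot: [[0.124, 0.992, -0.009], [0.992, -0.124, -0.001], [-0.002, -0.009, -1.0]]
ft_force: [-0.1, 0.8, -0.6]
finger_gap: 0.0566
```

Contact is beginning. Lower 1 mm more, release and rise.

Call:
arm_command(
  motion=[0, 0, -1, 0, 0, 0, -1, 0, 0, -1, 0, 0, 0, 0.6, 0, 0, -1, 0, 0, 0, 1, 0, 0, -1, 0, 0, 0, 1, 0, 0, -1, 0, 0, 0, 1, 0, 0, -1, 0, 0, 0, 1, 0, 0, 20, 0, 0, 0, 1, 0, 0, 60, 0, 0, 0, 1, 0, 0, 100, 0, 0, 0, 1, 0, -50, 120, 0, 0, 0, 1, 0, -100, 120, 0, 0, 0, 1, 0, -150, 120, 0, 0, 0, 1, 0, -200, 120, 0, 0, 0, 1, 0, -200, 120, 0, 0, 0, 1, 0, -200, 120, 0, 0, 0, 1],
)

```text
time: 16.9
ee_pos: [0.4705, -0.3387, 0.3445]
ee_rot: [[0.126, 0.992, -0.01], [0.992, -0.126, -0.0], [-0.001, -0.01, -1.0]]
ft_force: [0.1, 0.2, 0.1]
finger_gap: 0.0851
```

```bash
python3 - <<'E'
from h import *
o=[]
H=np.array([.4715,-.137]);X=np.array([.9934,-.115]);Y=np.array([.115,.9934])
for n,(x0,y0) in (("top",(205,185)),("scene",(200,160))):
    c=ctrl.camera(n);im=cv2.resize(c["color"][y0:y0+100,x0:x0+100],(400,400),interpolation=cv2.INTER_CUBIC)[:,:,::-1].copy()
    for u,v in((.062,.012),(.062,-.012),(.04,-.03),(.04,.03),(-.04,.03),(-.04,-.03)):
        q=(proj(c,np.r_[H+u*X+v*Y,.058])-[x0,y0])*4;cv2.circle(im,tuple(int(t) for t in q),2,(0,0,255),-1)
    o.append(im)
cv2.imwrite("pics/f.png",np.hstack(o))
E
```

```text
(no output)
```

View pics/f.png

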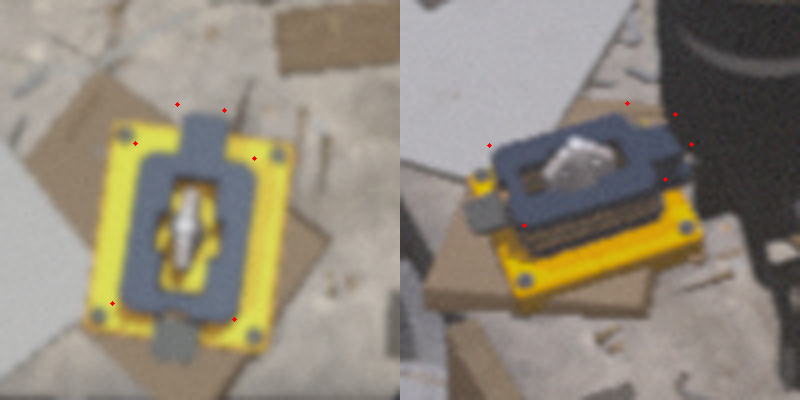

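Both views show the stack flat. The steel plate lies on the cork plate, its tab over the base tab at (205,130) in the top view. The cork tab is opposite at (175,340). The offset from the predicted outline is about 4 mm at most. The gripper is clear, so I'll hand in.

```bash
python3 -c "
from workcell import ctrl
print(ctrl.sign_off(),ctrl.state()['time'])"
```

```text
the job is handed in; nothing more can be done
the job is handed in; nothing more can be done
```

I put the cork-faced plate on the hub with its tab opposite the base tab. The steel plate went over it, turned end for end so its tab points the same way as the base tab. I then let go, moved the gripper clear and handed in at about 17 s of the 51 s allowed. The hand-in reports no verdict.

**Last checks:**
- **Fit:** in the last pictures from both cameras, both plates lie flat on each other and the tabs point the right way. I judged flatness and height by eye, not by a numeric measurement.
- **Position:** the steel plate's outline sat up to about 4 mm from where I predicted it, inside the 15 mm allowed.
- **Forces:** no wrist force reading went above about 4 N.
- **Disagreement:** the steel plate sagged about 3° at its tab end while held. It looked level once released.

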